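# Photograph the porcelain palette from the closed case

### The job

Lift the flap of the white palette case and leave it standing open, then draw out the palette plate (the one with a single wide tab in the middle of its top edge, not the grid plate with two narrow ears, which stays in its slot). Hold the palette upright in front of the bench camera, about 15 cm from the lens and centred on it, with its face of colour wells turned squarely to the lens. Finish while still holding it there, steady and carried by the gripper alone, and leave everything else on the bench where it is.

Things in the scene. Friction and masses are not known exactly. Their poses are not given: they have to be found in the camera images.
- case: Fixed white box, 160 (x) x 190 (y) x 110 high, walls and floor 6 thick, under the flap. Origin: centre of underside; -x side roughly to the robot. Two slots along x, at y = +40 and -40, centred at x = -10, hold palette and grid upright on the floor (6 above the bench), in either order. Ribs hold only the outer 10 of their ends, up to 56 above the bench, 1 mm play.
- flap (a joint): Hinge of the flap, rad: 0 closed, grows as its front (-x) edge is lifted, stop at 1.75. The flap: flat white lid 160 x 190 x 8, 0.15 kg, on top of the case, hinged along the case's far (+x) top edge. Stiff hinge: it stays at any angle where it is left; lifting takes about 2.5 N at the knob.
- flap_handle (a point): Centre of the head of the flap's steel knob (round head, diameter 28, 16 high; neck diameter 12), 30 from the flap's front edge, mid-width, 35 above the flap's upper face. It turns with the flap; z is the knob's axis, away from the flap.
- flap_hinge (a point): Point on the flap's hinge line, in the middle; the hinge line runs along the case's y axis, 110 above the bench, at x = +80 of the case. Closed, the knob point lies at (-130, 0, +43) from it in case axes.
- palette: Loose white ceramic plate, about 0.18 kg: slab 100 wide (x), 10 thick (y), 72 tall (z), plus one tab 44 wide, 10 thick, mid top edge, reaching to 94. Its -y face bears 15 round colour wells. Origin: centre of lower edge; z up as it stands. Starts in one of the two slots under the flap, axes along the case's (wells face the case's -y).
- palette_wells (a point): Centre of the palette's wells face, 34 above its lower edge, 5 in front of its mid-plane on the -y side; axes as the palette's.
- grid: The grid plate in the other slot: same slab 100 x 10 x 72, white ceramic with small dark holes, but with two ears, each 20 wide, at x = +-38 of the top edge up to 94 and nothing in the middle. Origin: centre of its lower edge. It must stay in its slot.
- camera: Black bench camera on a stand (round foot 90 across, camera box 50 x 115 x 76, top 188 above the bench), fixed. Origin on the bench right under the lens front, the foot centre at x = +80; the lens points along -x of this frame, roughly to the robot.
- camera_lens (a point): Centre of the lens front (diameter 64), 150 above the camera's origin on the bench; axes as the camera's, the lens looks along -x.
- jar: bystander: squat glass jar, diameter 44, height 50 (mm); leave it alone. Origin: centre of its underside, on the bench
- tall_jar: bystander: glass jar, diameter 54, height 90 (mm); leave it alone. Origin: centre of its underside, on the bench
- model: bystander: horseshoe-shaped plaster tooth model, about 60 x 65, 34 high (mm); leave it alone. Origin: centre of its underside, on the bench
- mallet: bystander: small hammer lying flat, 220 long along its x (mm); leave it alone. Origin: centre of its underside, on the bench
- brush: bystander: brush lying flat, 170 long along its x (mm); leave it alone. Origin: centre of its underside, on the bench
- dish: bystander: shallow round white dish, diameter 80, height 20 (mm); leave it alone. Origin: centre of its underside, on the bench
- mug: bystander: white mug, rim diameter 80, height 90, handle on its +y side (mm); leave it alone. Origin: centre of its underside, on the bench
Mind the look-alikes: they are no part of the job. Of the things shaped like the camera, the black one is meant.

How it is judged:
On the way, in this order (a step that is already met when the one before it is completed fails the run):
1. the flap is lifted open (value of joint flap above 1.2 rad), for 0.2 s.
2. the palette is drawn clear up out of the case (height (world z) of palette above 0.105 m and contact force between palette and the fingers above 1 N), for 0.2 s.
At the end, for the whole second after the job is handed in: Gripper alone holds the palette still, upright within 15 deg, wells face centre 90-210 mm before the lens, within 35 mm of its axis sideways and in height, facing it within 17 deg; flap open beyond 1.2 rad; grid plate standing in its slot (raised under 14 mm, leaning under 0.2 rad) (contact force between palette and the fingers above 1 N and contact force between palette and case below 0.2 N and contact force between palette and camera below 0.2 N and height (world z) of palette above 0.075 m and angle between palette's own z axis and vertical below 0.26 rad and linear speed of palette below 0.03 m/s and x of palette_wells in the frame of camera_lens between -0.21 and -0.09 m and y of palette_wells in the frame of camera_lens between -0.035 and 0.035 m and z of palette_wells in the frame of camera_lens between -0.035 and 0.035 m and angle between the y axis of palette and the x axis of camera, either way round below 0.3 rad and y of camera_lens in the frame of palette below -0.05 m and value of joint flap above 1.2 rad and z of grid in the frame of case below 0.02 m and angle between grid's own z axis and vertical below 0.2 rad); the arm keeps its last pose, push and grip.
It fails at once if the grid plate is drawn out of its slot (z of grid in the frame of case above 0.05 m).
It fails at once if a bystander (jar, tall jar, model, mallet, brush, dish, mug) is shifted by more than 40 mm (distance of any of jar, tall_jar, model, mallet, brush, dish, mug from where it was at the start of the episode above 0.04 m).
It also fails if it takes over 56 s, if anything falls off the work surface, if the arm or the gripper's body presses on something with over 40 N, if the wrist force passes 120 N, or if a joint passes its speed limit or range.

### The arm

A 6-joint arm with a two-finger parallel gripper is mounted at the origin on the work surface. World frame = base frame: x ahead of the robot, y to its left, z up, the work surface at z = 0. Lengths are in m, angles in rad, forces in N, time in s.
With the tool pointing down it reaches from about 0.3 to 0.775 m from the base axis. Payload 14.6 kg.
Tool frame: the origin (TCP) lies at the very end of the fingers, on their centre line; the grasp point (between the pads) lies 19 mm behind it (ctrl.grasp_offset is the distance from the TCP to the grasp point, in m); z points along the fingers, y is the line along which they close (so a half turn about z gives the same grasp; the last joint's range is limited). The gripper opens to 94 mm and grips with 3 to 60 N. Pads are 16 mm wide; open, the fingers measure 119 mm over their backs; the gripper's body (75 mm by 177 mm) begins 78 mm behind the grasp point.
Start: joints at [-1.384, 0.3, 1.521, -0, 1.321, -0.067], TCP at [0.138, -0.532, 0.205] pointing down, gripper open.
Joint ranges: [-3.03, 3.03], [-0.79, 2.21], [0.23, 2.52], [-1.04, 4.18], [0, 3.07], [-2.55, 2.55]. Speed limits (rad/s): [2.22, 2.22, 2.57, 3.14, 3.14, 3.14].

### API

Orientations are given as [roll, pitch, yaw] about the fixed x, y, z axes, in that order (R = Rz(yaw) Ry(pitch) Rx(roll)).
In Python, from station import ctrl gives the robot as it stands.
- The arm moves only by the tool step_arm, never from a script. Its argument "plan" is a list that holds one entry, the list of rows, each a list of 6 numbers: the shift along the tool's x, y, z in units of 30 mm (1.0 is 30 mm), then the turn, a rotation vector about the tool's x, y, z in units of 6 degrees (1.0 is 6 degrees). In form: [[[dx, dy, dz, wx, wy, wz], ...]]. A call has 1 to 8 rows; each row is the pose to reach, as a shift and turn from the pose commanded when the call began, along the tool's axes at that moment; what a row does not reach only later rows make up. A row lasts 1/12 s, in which the tool goes at most 41.7 mm and 7.16 degrees, less where a joint would pass 70% of its speed; a pose out of reach is approached as far as the arm can. A call with a gripper value outside its range is refused whole. "grip" is the opening, from 0 (shut) to 1 (fully open), set as the call begins (left out, the last holds). The fingers move at their own pace and stop on an object; "squeeze" is the grip in N (left out, the last holds). Time passes only in rows, so rows that repeat a pose let the fingers close. It gives the time, the measured TCP pose, the force, the opening and the grip force at its end, in the units of the state.
- ctrl.get_obs(): the state, without advancing time (a new reading comes with each control period).
- ctrl.camera(name): name is "side" or "top" or "wrist"; returns the picture (384x512x3 uint8, red, green, blue); there is no depth.
- ctrl.camera_model(name): a dict with "intrinsics" (3x3 intrinsics, pixels), "k1" (the pictures are not rectified: a ray, as slopes to the right and down, at radius r is drawn at 1 + k1 r^2 times it, then the intrinsics apply), "R" (3x3) and "t" (3): a world point X has camera coordinates R X + t; the wrist camera has in their place "tool_from_camera" (4x4, takes a point from camera to tool coordinates, whose origin is the TCP and whose axes are the flange's). Camera axes: x right, y down, z forward; pixel columns grow to the right and rows downward; lengths in m; the calibration is good to about 2 mm. A picture is of the moment at which its call begins: read the wrist's pose just before it. camera_model takes no time and is no camera call.
- ctrl.hand_in(): hands the job in; it is judged then, once.
Trained networks look in the newest picture that a camera, given by its name, has taken for a name from the list of things; names that differ only in an ending like _2 or _b are one class to them, and where a whole thing is asked for, a point or a joint stands for the part that bears it (a point fixed in the world has none). Each returns a list of dicts, best first, with "confidence" (0 to 1); they miss things now and then, are a little off and sometimes report something else, mostly with a low value. They report only what shows in the picture. A call takes as long as a camera call. They do not tell look-alikes from the thing itself.
- ctrl.masks_of(query, camera): "pixels" (384x512 bool, what is visible of it) and "at" ([column, row] in pixels, amid what is visible of it).
- ctrl.place_of(query, camera): "at" ([column, row] in pixels: a listed point, or the origin of a listed thing).
The state is a dict: "time_s": time; "qpos": joint angles; "joint_vel": joint speeds; "tau": joint torques, N m; "ee_pos": TCP position; "eef_rot": TCP orientation; "force": force on the tool from outside, world axes, zero at the start; "moment": the same for the moment, N m; "grip_width": finger opening in m; "grip_force": force on a finger pad.
Only numpy, scipy, OpenCV 4.12 (cv2) and the standard library are available. Lean on these libraries where they do the work, as an engineer would, in place of code of your own. Each camera call takes 0.05 s, during which the arm holds its last target. There are 200 camera calls.

## Working session

There is one attempt and no reset: what is moved stays moved. The work goes in short steps, Python scripts to look and compute and a tool call to move; the robot and the scene stay as the last step left them, time stands still between calls to the robot, and variables do not carry over. Pictures are saved under pics/ and viewed, at most 10 in all, crops included, and the job is handed in when it is done.

Besides the shell and the picture viewer there is one more tool, called after "Emit:" by a JSON object that holds its "fn" and its "kwargs". step_arm: Moves the arm, as the interface text tells. Its arguments: {"type":"object","properties":{"plan":{"type":"array","items":{"type":"array","items":{"type":"array","items":{"type":"number"}}}},"grip":{"type":"number"},"squeeze":{"type":"number"}},"required":["plan"]}

```bash
ls; mkdir -p pics
cat > h.py <<'E'
import numpy as np, cv2, sys
from station import ctrl
from scipy.spatial.transform import Rotation as Ro
def snap(n,f):
    im=ctrl.camera(n); cv2.imwrite('pics/'+f,im[:,:,::-1].copy()); return im
def ray(n,uv):
    m=ctrl.camera_model(n);K=np.array(m["intrinsics"]);d=(np.array(uv)-K[:2,2])/[K[0,0],K[1,1]]
    u=d.copy()
    for _ in range(20): u=d/(1+m["k1"]*(u@u))
    v=np.array([*u,1.])
    if n=="wrist":
        o=ctrl.get_obs();T=np.eye(4);T[:3,:3]=Ro.from_euler('xyz',o["eef_rot"]).as_matrix();T[:3,3]=o["ee_pos"]
        T=T@np.array(m["tool_from_camera"]);return T[:3,3],T[:3,:3]@v/np.linalg.norm(v)
    R=np.array(m["R"]);t=np.array(m["t"]);return -R.T@t,R.T@v/np.linalg.norm(v)
def atz(n,uv,z):
    c,d=ray(n,uv);return c+d*(z-c[2])/d[2]
def tri(rs):
    A=0;b=0
    for c,d in rs:
        P=np.eye(3)-np.outer(d,d);A=A+P;b=b+P@c
    return np.linalg.solve(A,b)
def proj(n,X):
    m=ctrl.camera_model(n);p=np.array(m["R"])@X+np.array(m["t"]);s=p[:2]/p[2];s=s*(1+m["k1"]*(s@s));K=np.array(m["intrinsics"]);return s*[K[0,0],K[1,1]]+K[:2,2]
E
python3 - <<'E'
from h import *
a=snap("side","s0.png");b=snap("top","t0.png")
cv2.imwrite('pics/st.png',cv2.resize(np.vstack([a,b]),None,fx=.78,fy=.78)[:,:,::-1]) 
for q in ["case","flap_handle","flap_hinge","camera","camera_lens","palette","jar","tall_jar","model","mallet","brush","dish","mug"]:
    for n in ["side","top"]:
        print(q,n,[(np.round(r["at"]).tolist(),round(r["confidence"],2)) for r in ctrl.place_of(q,n)][:4])
for n in ["side","top"]:
    print(n,ray(n,(256,192)))
print(ctrl.get_obs(),ctrl.grasp_offset)
E
```

```text
pics
case side [([263.0, 279.0], 0.6)]
case top [([197.0, 199.0], 0.59)]
flap_handle side [([280.0, 238.0], 0.74), ([234.0, 251.0], 0.68)]
flap_handle top [([196.0, 205.0], 0.56)]
flap_hinge side [([232.0, 252.0], 0.77)]
flap_hinge top [([181.0, 173.0], 0.76)]
camera side [([231.0, 183.0], 0.84), ([230.0, 151.0], 0.66), ([335.0, 157.0], 0.64), ([314.0, 201.0], 0.57)]
camera top [([312.0, 145.0], 0.96), ([402.0, 246.0], 0.87)]
camera_lens side [([229.0, 152.0], 0.71)]
camera_lens top [([323.0, 132.0], 0.93), ([426.0, 253.0], 0.58)]
palette side []
palette top [([271.0, 217.0], 0.47)]
jar side [([294.0, 220.0], 0.79)]
jar top [([268.0, 216.0], 0.44)]
tall_jar side [([194.0, 339.0], 0.97)]
tall_jar top [([126.0, 161.0], 0.57)]
model side [([245.0, 209.0], 0.6), ([314.0, 203.0], 0.29)]
model top [([283.0, 163.0], 0.68)]
mallet side [([282.0, 163.0], 0.75)]
mallet top [([366.0, 186.0], 0.85)]
brush side [([315.0, 203.0], 0.57)]
brush top [([306.0, 230.0], 0.87)]
dish side [([203.0, 220.0], 0.64)]
dish top [([250.0, 127.0], 0.75)]
mug side []
mug top [([107.0, 222.0], 0.67)]
side (array([0
[... 158 characters left out ...]
01064174, -0.98978375]))
{'time_s': 1.4, 'qpos': array([-1.38357961e+00,  2.99891266e-01,  1.52099773e+00, -5.79600120e-06,
        1.32069013e+00, -6.65723527e-02]), 'joint_vel': array([ 0.0005038 ,  0.00117755,  0.00051123,  0.00064097, -0.00026366,
       -0.00014949]), 'tau': array([ 2.28457693e-04, -5.31661320e+01, -3.52916300e+01,  7.08615524e-02,
        2.13129271e-02,  1.08708272e-05]), 'ee_pos': array([ 0.13809966, -0.53237368,  0.20545134]), 'eef_rot': array([3.14157953e+00, 6.50323277e-06, 2.53790499e-01]), 'force': array([ 0.44948773,  0.13342891, -0.52251408]), 'moment': array([ 0.05889057, -0.02582482, -0.0531587 ]), 'grip_force': 0.0, 'grip_width': 0.09410367484368722} 0.0188
```

View pics/s0.png

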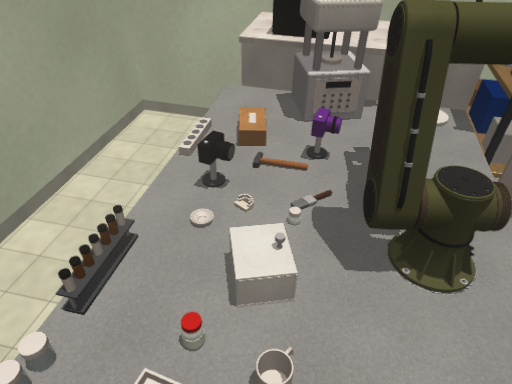

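View pics/t0.png

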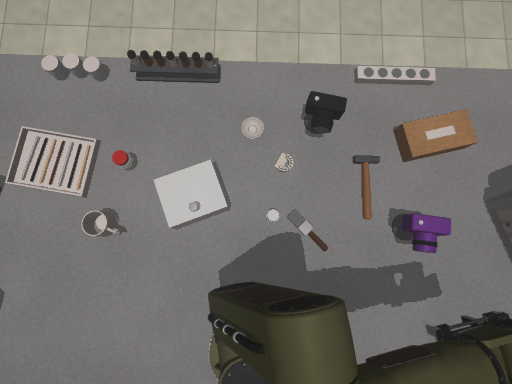

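Candidates: the black camera is at top (321,112) / side (213,150). The purple look-alike is at top (427,230) / side (322,122). The white case, with its knob at top (194,207) and side (280,240), is the only case. The mug and dish are white but don't match.

Run:
```python
from h import *
a=ctrl.camera("side");b=ctrl.camera("top")
cv2.imwrite('pics/crop1.png',np.hstack([cv2.resize(b[90:250,140:360],None,fx=1.8,fy=1.8,interpolation=cv2.INTER_CUBIC),cv2.resize(a[110:310,170:370],(396*0+360,288),interpolation=cv2.INTER_CUBIC)])[:,:,::-1])
def inter(p,q):
    X=tri([ray("side",p),ray("top",q)]);print(np.round(X,4),'reproj',np.round(proj("side",X)-p,1),np.round(proj("top",X)-q,1));return X
print('lens');inter((229,152),(323,132))
print('knob');inter((280,238),(194,206))
print('hinge');inter((232,252),(181,173))
for r in ctrl.masks_of("flap_handle","top")[:2]+ctrl.masks_of("case","top")[:2]:
    print(r["at"],r["confidence"],r["pixels"].sum())
# flap top: white threshold
g=b.min(2);m=(g>150).astype(np.uint8);n,l,s,c=cv2.connectedComponentsWithStats(m)
k=l[190,180];print(s[k]);P=np.argwhere(l==k)[:,::-1].astype(float)
hull=cv2.convexHull(P.astype(np.float32))[:,0]
W=np.array([atz("top",p,.118)[:2] for p in hull])
r=cv2.minAreaRect((W*1000).astype(np.float32));print(r)
print(np.round(cv2.boxPoints(r)))
for i,p in enumerate(W): pass
for q,z in [("camera",0),("jar",0),("tall_jar",0),("model",0),("mallet",0),("brush",0),("dish",0),("mug",0)]:
    for r in ctrl.place_of(q,"top")[:2]: print(q,np.round(atz("top",r["at"],z)[:2],3),round(r["confidence"],2))
```

```text
lens
[ 0.6968 -0.2141  0.1437] reproj [2.  0.7] [-0.2 -2.4]
knob
[0.4446 0.1754 0.1519] reproj [-0.5 -0.1] [-0.   0.4]
hinge
[0.5576 0.2273 0.1188] reproj [2.1 0.6] [-0.1 -1.9]
[192.3, 190.9] 0.98 3158
[192.0, 196.5] 0.7 3380
[250.5, 126.1] 0.56 364
[ 154  160   73   68 3039]
((490.7028503417969, 196.26437377929688), (158.98704528808594, 188.4193115234375), 21.66131019592285)
[[382. 254.]
 [452.  79.]
 [599. 138.]
 [530. 313.]]
camera [ 0.331 -0.507] 0.77
camera [ 0.698 -0.211] 0.66
jar [ 0.43  -0.064] 0.65
tall_jar [0.609 0.443] 0.85
model [ 0.621 -0.105] 0.82
model [ 0.73  -0.237] 0.63
mallet [ 0.535 -0.388] 0.62
brush [ 0.371 -0.182] 0.94
dish [0.747 0.018] 0.87
dish [ 0.694 -0.203] 0.71
mug [0.39  0.495] 0.61
mug [ 0.545 -0.391] 0.18
```

View pics/crop1.png

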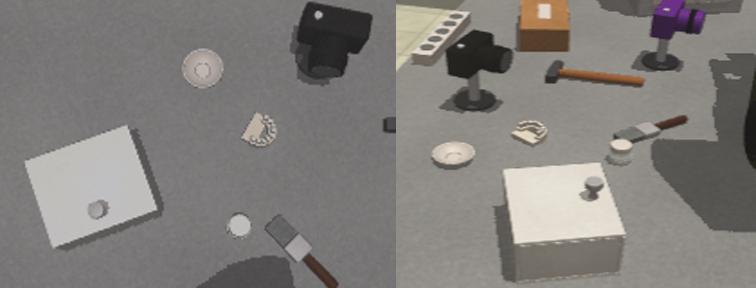

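```bash
cat >> h.py <<'E'
def go(pos,rpy):
    o=ctrl.get_obs();R=Ro.from_euler('xyz',o["eef_rot"]);s=R.inv().apply(np.array(pos)-o["ee_pos"]);w=(R.inv()*Ro.from_euler('xyz',rpy)).as_rotvec(degrees=True)
    print('t',round(o["time_s"],2),'units',np.round(s/.03,2),np.round(w/6,2),'rows',round(max(np.linalg.norm(s)/.0417,np.linalg.norm(w)/7.16),1),'F',np.round(o["force"],1),'gw',round(o["grip_width"],4),'gf',round(o["grip_force"],1))
E
python3 - <<'E'
from h import *
b=cv2.imread('pics/t0.png')
# camera box
m=np.zeros(b.shape[:2],np.uint8);m[88:138,300:350]=(b.max(2)[88:138,300:350]<38)
n,l,s,c=cv2.connectedComponentsWithStats(m);print(s[1:],c[1:])
k=1+np.argmax(s[1:,4]);P=np.argwhere(l==k)[:,::-1]
top=[p for p in P if p[1]<115]
W=np.array([atz("top",p,.188)[:2]*1000 for p in top],np.float32)
r=cv2.minAreaRect(W);print(r,cv2.boxPoints(r).round())
allW=np.array([atz("top",p,.15)[:2]*1000 for p in P]);
i=np.argsort(allW[:,0])[:12];print(allW[i].round().tolist())
cv2.imwrite('pics/cam.png',np.hstack([cv2.resize(b[85:140,295:355],(600,550),interpolation=cv2.INTER_NEAREST),]))
go([.444,.1775,.205],[np.pi,0,np.radians(21.7)])
E
```

```text
[[307 105   1   1   1]
 [307 107   1   1   1]
 [309 106  13   9  43]
 [307 109   1   1   1]
 [323 108   4   2   6]
 [328 109  16  11  73]
 [306 111   2   2   3]
 [314 115   3   1   3]
 [330 116   1   2   2]
 [331 119   2   2   2]
 [312 120   4   5   9]
 [318 120   1   1   1]
 [328 122   5   3   7]
 [312 126   1   2   2]
 [314 126   1   1   1]
 [323 126   1   1   1]
 [328 126   1   1   1]
 [330 126   2   2   3]
 [329 129   2   3   4]] [[307.         105.        ]
 [307.         107.        ]
 [313.3255814  109.69767442]
 [307.         109.        ]
 [324.5        108.5       ]
 [335.78082192 113.71232877]
 [306.66666667 111.66666667]
 [315.         115.        ]
 [330.         116.5       ]
 [331.5        119.5       ]
 [313.33333333 122.        ]
 [318.         120.        ]
 [329.85714286 123.        ]
 [312.         126.5       ]
 [314.         126.        ]
 [323.         126.        ]
 [328.         126.        ]
 [330.33333333 126.33333333]
 [329.5        129.75      ]]
((738.0086669921875, -243.2406005859375), (46.320289611816406, 13.191959381103516), 79.69319152832031) [[ 727. -265.]
 [ 740. -267.]
 [ 749. -222.]
 [ 736. -219.]]
[[730.0, -258.0], [733.0, -245.0], [733.0, -248.0], [733.0, -251.0], [734.0, -255.0], [734.0, -258.0], [734.0, -261.0], [736.0, -242.0], [737.0, -245.0], [737.0, -248.0], [737.0, -251.0], [737.0, -255.0]]
t 2.0 units [ 1.581e+01 -2.034e+01  1.000e-02] [ 0.    0.   -1.19] rows 18.5 F [-0.2  0.8 -0.1] gw 0.0939 gf 0.0
```

View pics/cam.png

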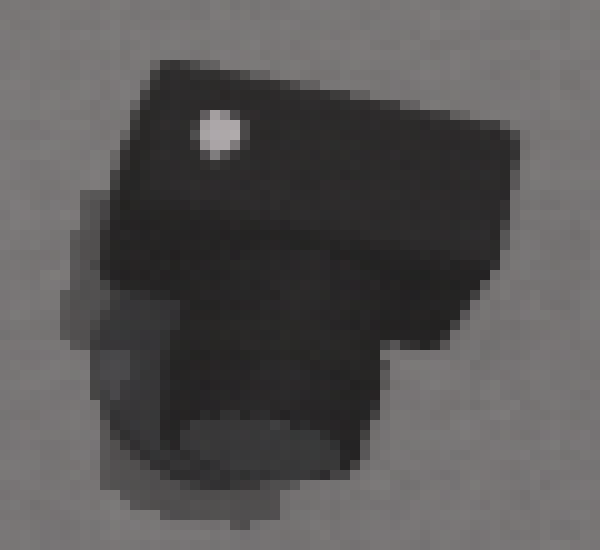

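Run:
```python
from h import *
A=atz("top",(311,91.2),.188);B=atz("top",(346.7,97.8),.188);C=atz("top",(344.7,111.2),.188);L=atz("top",(321.2,129.7),.15)
print(A,B,C,L,np.linalg.norm(A-B),np.linalg.norm(B-C))
d=A-B;print('yaw cam deg',np.degrees(np.arctan2(-d[0],d[1])))
d=B-C;print(np.degrees(np.arctan2(d[1],d[0])))
for z in(.15,): print(proj("side",np.array([*L[:2],z])))
```

```text
[ 0.80320596 -0.16980242  0.188     ] [ 0.78499381 -0.27912701  0.188     ] [ 0.74181128 -0.27220858  0.188     ] [ 0.69404388 -0.20771256  0.15      ] 0.11083117272379801 0.04373323798668551
yaw cam deg -9.457927064000833
-9.102214845118972
[231.19488497 152.18525797]
```

Emit:
{"fn": "step_arm", "kwargs": {"plan": [[[1.05,-0.9,0,0,0,0],[2.1,-1.8,0,0,0,-0.3],[3.15,-2.7,0,0,0,-0.6],[4.1,-3.7,0,0,0,-0.9],[5.0,-4.7,0,0,0,-1.2],[5.9,-5.75,0,0,0,-1.2],[6.75,-6.8,0,0,0,-1.2],[7.6,-7.9,0,0,0,-1.2]]]}}

```text
time_s: 2.67
ee_pos: [0.2996, -0.244, 0.2056]
eef_rot: [3.141, -0.0, 0.379]
force: [1.9, -0.3, 0.1]
grip_width: 0.0937
grip_force: 0.0
```

Emit:
{"fn": "step_arm", "kwargs": {"plan": [[[0.88,-1.0,0,0,0,0],[1.75,-2.05,0,0,0,0],[2.65,-3.1,0,0,0,0],[3.5,-4.1,0,0,0,0],[4.4,-5.15,0,0,0,0],[5.3,-6.2,0,0,0,0],[6.2,-7.2,0,0,0,0],[7.1,-8.3,0,0,0,0]]]}}

```text
time_s: 3.33
ee_pos: [0.4049, 0.0657, 0.2058]
eef_rot: [3.141, -0.001, 0.38]
force: [1.2, -0.4, 0.3]
grip_width: 0.0939
grip_force: 0.0
```

Run:
```python
from h import *
go([.444,.1772,.205],[np.pi,0,np.radians(21.7)])
```

```text
t 3.33 units [ 2.59 -2.97  0.03] [ 0.   -0.01  0.01] rows 2.8 F [ 1.2 -0.4  0.3] gw 0.0939 gf 0.0
```

Emit:
{"fn": "step_arm", "kwargs": {"plan": [[[0.9,-1.0,0,0,0,0],[1.8,-2.0,0,0,0,0],[2.4,-2.7,0,0,0,0],[2.6,-2.97,0,0,0,0],[2.6,-2.97,0,0,0,0]]], "grip": 0.65}}

```text
time_s: 3.75
ee_pos: [0.4441, 0.1767, 0.2051]
eef_rot: [-3.141, 0.001, 0.382]
force: [-0.7, -0.3, 0.2]
grip_width: 0.0642
grip_force: 0.0
```

Run:
```python
from h import *
o=ctrl.get_obs();print(o["ee_pos"],o["eef_rot"])
snap("wrist","w1.png")
for r in ctrl.place_of("flap_handle","wrist"): print(r, atz("wrist",r["at"],.153))
```

```text
[0.44405635 0.1766623  0.20505416] [-3.14142890e+00  6.53818562e-04  3.81942280e-01]
{'at': [257.0, 200.4], 'confidence': 0.79} [0.44505155 0.1745416  0.153     ]
```

View pics/w1.png

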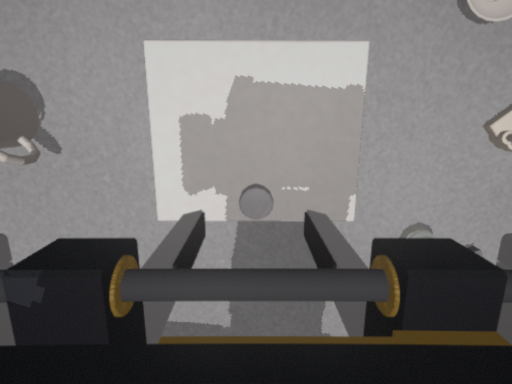

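The wrist view shows the knob at (257,203), centred between the fingers and with the flap edges square to the picture. I'll go down and grip it.

Emit:
{"fn": "step_arm", "kwargs": {"plan": [[[0,0.04,1.0,0,0,0],[0,0.04,1.8,0,0,0],[0,0.04,2.3,0,0,0],[0,0.04,2.3,0,0,0]]]}}

```text
time_s: 4.18
ee_pos: [0.443, 0.1721, 0.134]
eef_rot: [-3.141, 0.004, 0.378]
force: [-0.0, 0.0, -0.7]
grip_width: 0.0612
grip_force: 0.0
```

Emit:
{"fn": "step_arm", "kwargs": {"plan": [[[0,0,0,0,0,0],[0,0,0,0,0,0],[0,0,0,0,0,0],[0,0,0,0,0,0],[0,0,0,0,0,0]]], "grip": 0, "squeeze": 15}}

```text
time_s: 4.6
ee_pos: [0.4447, 0.1741, 0.1371]
eef_rot: [3.142, -0.001, 0.379]
force: [0.3, -0.6, 0.2]
grip_width: 0.0311
grip_force: 0.0
```

Run:
```python
from h import *
o=ctrl.get_obs();print(o["ee_pos"],o["force"],o["grip_width"],o["grip_force"])
# knob arc in tool units (tool x = case x, z down), from theta=0
for t in np.arange(0,1.61,.1):
    x=-130*np.cos(t)+43*np.sin(t)+130; z=130*np.sin(t)+43*np.cos(t)-43
    print(round(t,1),round(x/30,2),round(-z/30,2))
```

```text
[0.44471643 0.1740576  0.1371381 ] [ 0.2526166  -0.57484459  0.21694491] 0.031136131668208708 0.00023075624576152087
0.0 0.0 -0.0
0.1 0.16 -0.43
0.2 0.37 -0.83
0.3 0.62 -1.22
0.4 0.9 -1.57
0.5 1.22 -1.9
0.6 1.57 -2.2
0.7 1.94 -2.45
0.8 2.34 -2.67
0.9 2.76 -2.85
1.0 3.2 -2.99
1.1 3.65 -3.08
1.2 4.1 -3.12
1.3 4.56 -3.13
1.4 5.01 -3.08
1.5 5.46 -2.99
1.6 5.89 -2.86
```

Still closing: the opening is 31 mm and the head is 28 mm. I'll give it a few more rows.

Emit:
{"fn": "step_arm", "kwargs": {"plan": [[[0,0,0,0,0,0],[0,0,0,0,0,0],[0,0,0,0,0,0]]]}}

```text
time_s: 4.85
ee_pos: [0.4442, 0.1753, 0.137]
eef_rot: [-3.139, -0.001, 0.38]
force: [-4.2, 9.9, 4.5]
grip_width: 0.0274
grip_force: 15.0
```

Emit:
{"fn": "step_arm", "kwargs": {"plan": [[[0.07,0,-0.2,0,0,0],[0.16,0,-0.43,0,0,0],[0.26,0,-0.64,0,0,0],[0.37,0,-0.83,0,0,0]]]}}

```text
time_s: 5.18
ee_pos: [0.4541, 0.1792, 0.1615]
eef_rot: [-3.139, 0.001, 0.38]
force: [-4.9, 8.3, -2.5]
grip_width: 0.0272
grip_force: 15.0
```

Emit:
{"fn": "step_arm", "kwargs": {"plan": [[[0.25,-0.03,-0.39,0,0,0],[0.53,-0.04,-0.74,0,0,0],[0.85,-0.04,-1.07,0,0,0],[1.2,-0.04,-1.37,0,0,0],[1.57,-0.04,-1.62,0,0,0],[1.97,-0.04,-1.84,0,0,0],[2.39,-0.04,-2.02,0,0,0],[2.83,-0.04,-2.16,0,0,0]]]}}

```text
time_s: 5.85
ee_pos: [0.5334, 0.211, 0.2268]
eef_rot: [-3.141, 0.0, 0.38]
force: [-2.4, 0.2, -2.7]
grip_width: 0.0272
grip_force: 15.0
```

Emit:
{"fn": "step_arm", "kwargs": {"plan": [[[0.45,0,-0.09,0,0,0],[0.9,0,-0.13,0,0,0],[1.36,0,-0.14,0,0,0],[1.81,0,-0.09,0,0,0],[2.26,0,0,0,0,0],[2.26,0,0,0,0,0],[2.26,0,0,0,0,0]]]}}

```text
time_s: 6.43
ee_pos: [0.597, 0.2363, 0.2268]
eef_rot: [-3.142, -0.002, 0.38]
force: [1.3, 1.0, 4.6]
grip_width: 0.0274
grip_force: 15.0
```

Run:
```python
from h import *
o=ctrl.get_obs();print(o["ee_pos"],o["force"],o["grip_width"],o["grip_force"])
a=snap("side","s1.png");b=snap("top","t1.png")
for q in ["flap_handle","palette","grid"]:
    for n in["side","top"]:
        print(q,n,[(np.round(r["at"]).tolist(),round(r["confidence"],2)) for r in ctrl.place_of(q,n)][:3])
cv2.imwrite('pics/c2.png',cv2.resize(np.hstack([a[180:320,190:340],b[140:280,130:280]]),None,fx=2.6,fy=2.6,interpolation=cv2.INTER_CUBIC)[:,:,::-1])
```

```text
[0.59704601 0.23630759 0.22681125] [1.25373938 1.01641941 4.55195602] 0.027370034044382038 15.000422531738877
flap_handle side [([217.0, 220.0], 0.97)]
flap_handle top []
palette side [([260.0, 266.0], 0.83)]
palette top [([209.0, 193.0], 0.69)]
grid side [([267.0, 287.0], 0.69)]
grid top []
```

View pics/c2.png

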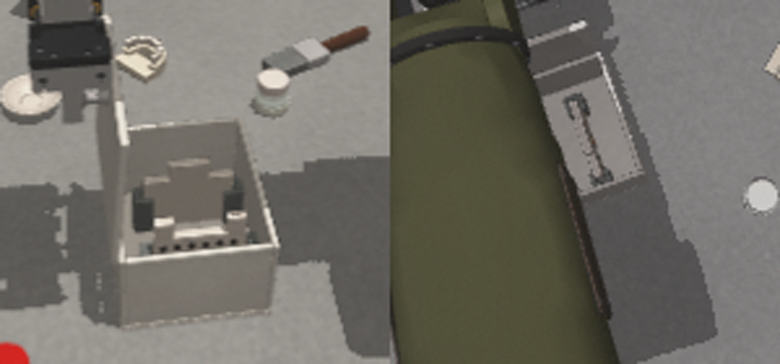

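The crop shows the flap standing nearly upright, clear of the case. The near (+y) plate has two ears at crop (162,230) and (237,222), so that is the grid. The far (-y) plate has one wide tab at crop (190,165), so that is the palette, in the y=-40 slot. Releasing the knob.

Emit:
{"fn": "step_arm", "kwargs": {"plan": [[[0,0,0,0,0,0],[0,0,0,0,0,0],[0,0,0,0,0,0],[0,0,0,0,0,0],[0,0,-0.8,0,0,0],[0,0,-1.8,0,0,0],[0,0,-2.7,0,0,0],[0,0,-2.7,0,0,0]]], "grip": 0.6}}

```text
time_s: 7.5
ee_pos: [0.597, 0.2361, 0.3131]
eef_rot: [3.141, -0.008, 0.379]
force: [-0.1, 0.8, 0.3]
grip_width: 0.0564
grip_force: 0.0
```

Emit:
{"fn": "step_arm", "kwargs": {"plan": [[[-1.2,0.3,0,0,0,0],[-2.4,0.7,0,0,0,0],[-3.6,1.1,0,0,0,0],[-4.12,1.26,0,0,0,0],[-4.12,1.26,1.0,0,0,0],[-4.12,1.26,2.2,0,0,0],[-4.12,1.26,3.2,0,0,0],[-4.12,1.26,3.4,0,0,0]]]}}

```text
time_s: 8.17
ee_pos: [0.4933, 0.1543, 0.2003]
eef_rot: [-3.141, 0.007, 0.379]
force: [-0.2, 0.1, -0.1]
grip_width: 0.0565
grip_force: 0.0
```

Run:
```python
from h import *
o=ctrl.get_obs();print(o["ee_pos"],o["eef_rot"],o["force"],o["grip_width"])
w=snap("wrist","w2.png");a=snap("side","s2.png")
cv2.imwrite('pics/c3.png',np.hstack([cv2.resize(w,(460,345)),cv2.resize(a[160:320,170:330],(340,345))])[:,:,::-1])
```

```text
[0.49328761 0.15433766 0.20033137] [-3.14059413  0.00707342  0.37930082] [-0.19512009  0.10880456 -0.14010687] 0.05654805226423444
```

View pics/c3.png

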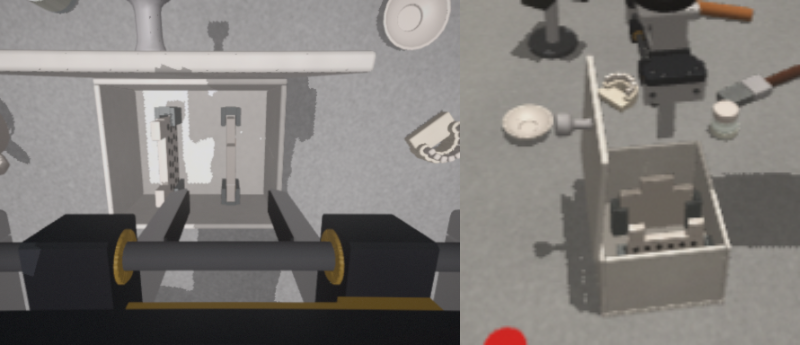

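The wrist view shows the flap standing open. The palette runs down the column at crop x≈231, midway between the fingers, and the eared grid is at x≈165. Next I'll check the palette's offset and work out the descent.

Run:
```python
from h import *
o=ctrl.get_obs();print(o["ee_pos"],o["eef_rot"])
c=np.array([.4907,.1963]);ya=np.radians(21.7);R=np.array([[np.cos(ya),-np.sin(ya)],[np.sin(ya),np.cos(ya)]])
for uv,z in [((257,127),.078),((257,218),.078),((257,160),.1),((257,172),.1),((257,190),.1)]:
    X=atz("wrist",uv,z);print(uv,z,'case xy mm',np.round(R.T@(X[:2]-c)*1000,1))
for r in ctrl.masks_of("palette","wrist")[:1]:
    P=np.argwhere(r["pixels"])[:,::-1];print(r["confidence"],P.min(0),P.max(0))
    for v in range(P[:,1].min(),P[:,1].max()+1,6):
        u=P[P[:,1]==v][:,0]
        if len(u):print(v,u.min(),u.max(),end=' | ')
print()
go([*(c+R@[-.010,-.040]),.072],[np.pi,0,ya])
```

```text
[0.49498162 0.15482173 0.20456141] [-3.14129979e+00  2.34767770e-03  3.79486514e-01]
(257, 127) 0.078 case xy mm [ 46.9 -41. ]
(257, 218) 0.078 case xy mm [-51.4 -41.3]
(257, 160) 0.1 case xy mm [ 16.  -40.9]
(257, 172) 0.1 case xy mm [  4.1 -40.9]
(257, 190) 0.1 case xy mm [-14.2 -41. ]

t 8.32 units [ 0.02 -0.01  4.47] [ 0.   -0.    0.01] rows 3.2 F [-0.7  0.4 -0.5] gw 0.0562 gf 0.0
```

Emit:
{"fn": "step_arm", "kwargs": {"plan": [[[0,0.02,1.0,0,0,0],[0,0.02,2.0,0,0,0],[0,0.02,3.0,0,0,0],[0,0.02,3.8,0,0,0],[0,0.02,4.4,0,0,0],[0,0.02,4.4,0,0,0]]]}}

```text
time_s: 8.82
ee_pos: [0.4952, 0.1543, 0.0718]
eef_rot: [-3.141, 0.002, 0.38]
force: [0.2, -0.5, -0.6]
grip_width: 0.0566
grip_force: 0.0
```

Emit:
{"fn": "step_arm", "kwargs": {"plan": [[[0,0,0,0,0,0],[0,0,0,0,0,0],[0,0,0,0,0,0],[0,0,0,0,0,0],[0,0,0,0,0,0],[0,0,0,0,0,0],[0,0,0,0,0,0],[0,0,0,0,0,0]]], "grip": 0, "squeeze": 25}}

```text
time_s: 9.48
ee_pos: [0.4957, 0.1543, 0.0733]
eef_rot: [3.141, -0.0, 0.38]
force: [-0.8, -1.1, 2.8]
grip_width: 0.0097
grip_force: 25.0
```

Emit:
{"fn": "step_arm", "kwargs": {"plan": [[[0,0,0,0,0,0],[0,0,0,0,0,0],[0,0,0,0,0,0]]]}}

```text
time_s: 9.73
ee_pos: [0.4957, 0.1543, 0.0733]
eef_rot: [3.141, -0.0, 0.379]
force: [0.3, -1.8, 2.6]
grip_width: 0.01
grip_force: 25.0
```

Emit:
{"fn": "step_arm", "kwargs": {"plan": [[[0,0,-0.3,0,0,0],[0,0,-0.8,0,0,0],[0,0,-1.4,0,0,0],[0,0,-2.1,0,0,0],[0,0,-2.9,0,0,0],[0,0,-3.7,0,0,0],[0,0,-4.4,0,0,0],[0,0,-4.6,0,0,0]]]}}

```text
time_s: 10.4
ee_pos: [0.4963, 0.1548, 0.2147]
eef_rot: [3.141, -0.004, 0.38]
force: [-1.3, -0.5, -1.6]
grip_width: 0.0098
grip_force: 25.0
```

Emit:
{"fn": "step_arm", "kwargs": {"plan": [[[0,0,0,0,0,0],[0,0,0,0,0,0],[0,0,0,0,0,0]]]}}

```text
time_s: 10.65
ee_pos: [0.495, 0.1543, 0.2096]
eef_rot: [-3.141, 0.002, 0.379]
force: [-0.1, 0.6, -2.2]
grip_width: 0.0095
grip_force: 25.0
```

Run:
```python
from h import *
o=ctrl.get_obs();print(o["ee_pos"],o["eef_rot"],o["force"],o["grip_width"],o["grip_force"])
a=snap("side","s3.png")
cv2.imwrite('pics/c4.png',cv2.resize(a[150:310,170:330],None,fx=3.5,fy=3.5,interpolation=cv2.INTER_CUBIC)[:,:,::-1])
```

```text
[0.49499774 0.15428191 0.20959792] [-3.14113825e+00  2.41574157e-03  3.79434606e-01] [-0.07400673  0.63288757 -2.19686294] 0.009477988644417297 24.98423393815756
```

View pics/c4.png

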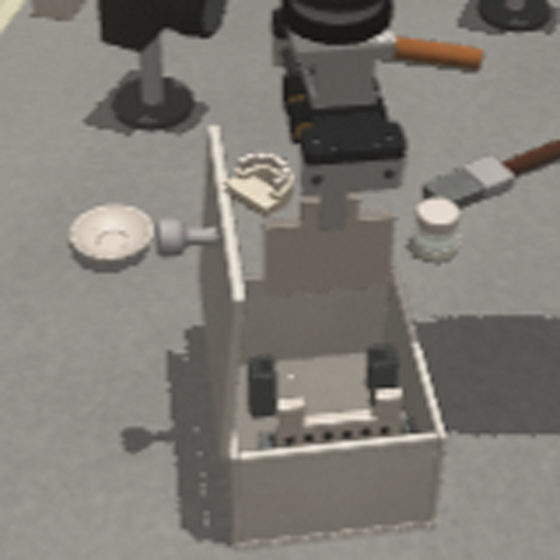

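The palette is clear of the case, gripped by its tab. The slab spans crop x 265–392 and the finger sits at 338, so its centre is about 8 mm towards +x of the tool. The grid is still in its slot and the flap is open. Carrying the palette to the camera.

Emit:
{"fn": "step_arm", "kwargs": {"plan": [[[-0.1,0.35,0,0,0,0],[-0.25,1.0,0,0,0,0],[-0.43,1.7,0,0,0,-0.3],[-0.63,2.5,0,0,0,-0.9],[-0.83,3.3,0,0,0,-1.6],[-1.04,4.1,0,0,0,-2.3],[-1.25,4.9,0,0,0,-3.0],[-1.45,5.7,0,0,0,-3.7]]]}}

```text
time_s: 11.37
ee_pos: [0.5182, -0.0225, 0.2105]
eef_rot: [-3.141, 0.001, 0.77]
force: [0.5, 0.3, -1.9]
grip_width: 0.01
grip_force: 25.0
```

Run:
```python
from h import *
go([.541,-.192,.183],[np.pi,0,np.radians(80.7)])
```

```text
t 11.37 units [-3.39  4.59  0.92] [-0.01  0.   -6.09] rows 5.1 F [ 0.5  0.3 -1.9] gw 0.01 gf 25.0
```

Emit:
{"fn": "step_arm", "kwargs": {"plan": [[[-0.5,0.7,0.1,0,0,-0.9],[-1.05,1.4,0.2,0,0,-1.9],[-1.6,2.2,0.4,0,0,-2.9],[-2.15,2.9,0.55,0,0,-3.9],[-2.65,3.6,0.7,0,0,-4.8],[-3.05,4.15,0.82,0,0,-5.5],[-3.3,4.5,0.9,0,0,-5.95],[-3.39,4.59,0.92,0,0,-6.1]]]}}

```text
time_s: 12.03
ee_pos: [0.5401, -0.1926, 0.1821]
eef_rot: [-3.14, -0.0, 1.406]
force: [-0.5, 0.4, -1.9]
grip_width: 0.0097
grip_force: 25.0
```

Emit:
{"fn": "step_arm", "kwargs": {"plan": [[[0,0,0,0,0,0],[0,0,0,0,0,0],[0,0,0,0,0,0],[0,0,0,0,0,0]]]}}

```text
time_s: 12.37
ee_pos: [0.5409, -0.1895, 0.1838]
eef_rot: [3.141, -0.0, 1.406]
force: [0.1, 0.0, -2.2]
grip_width: 0.0099
grip_force: 25.0
```

Run:
```python
from h import *
go([.541,-.192,.183],[np.pi,0,np.radians(80.7)])
a=snap("side","s4.png");b=snap("top","t4.png")
cv2.imwrite('pics/c5.png',np.hstack([cv2.resize(a[110:310,160:340],(396,440),interpolation=cv2.INTER_CUBIC),cv2.resize(b[85:265,180:345],(403,440),interpolation=cv2.INTER_CUBIC)])[:,:,::-1])
for q in ["palette_wells","palette"]:
    for n in["side"]: print(q,n,[(np.round(r["at"]).tolist(),round(r["confidence"],2)) for r in ctrl.place_of(q,n)][:3])
print(proj("side",np.array([.542,-.184,.15])),proj("side",np.array([.542,-.184,.116])))
```

```text
t 12.37 units [-0.08  0.02  0.03] [ 0.   -0.   -0.03] rows 0.1 F [ 0.1  0.  -2.2] gw 0.0099 gf 25.0
palette_wells side [([270.0, 161.0], 0.63)]
palette side [([271.0, 170.0], 0.48)]
[271.39849334 161.80313805] [271.01921428 169.88121692]
```

View pics/c5.png

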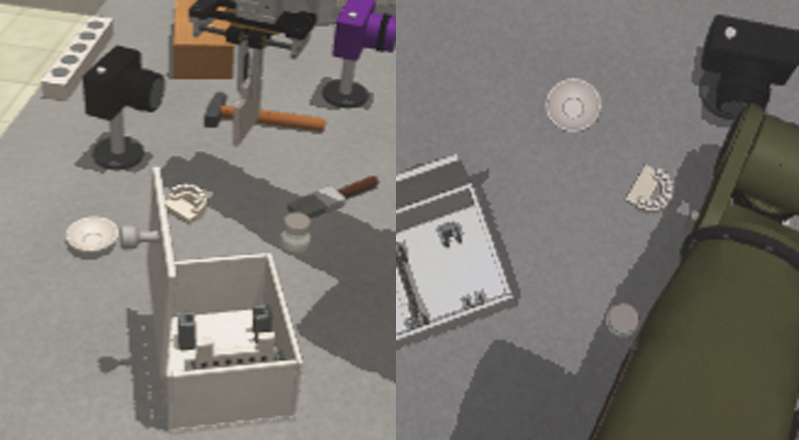

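The picture shows the palette upright at crop (247,100), facing the black camera at (125,82). The flap is open, the grid is in its slot and the bystanders are where they were. The detected wells point (270,161) agrees with the target (271,162), and the arm is steady.

```bash
python3 -c "
from station import ctrl
print(ctrl.hand_in())"
```

```text
the job is handed in; nothing more can be done
None
```

I handed the job in with the flap standing open and the palette held still and upright about 15 cm from the black camera's lens, its wells facing it. The last pictures showed the grid still in its slot and no bystander in view out of place. The hand-in returned no verdict, so I can't say how it was judged.

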